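Swap the spent sensor cartridge in a push-push bay

TASK

The sensor cartridge sitting in the bay on top of the bench analyser is spent: press its dome once so that the push-push catch lets go and it springs up by itself, then lift it out and leave it in the small steel discard tray. Set the fresh cartridge, which stands on the bench, into the bay the same way round and press it down until the catch holds it down by itself. Feel for the catch with a gentle push, never pressing a cartridge down into the bay with more than 20 N, and do not knock over the reagent bottle beside it.

Things in the scene. Friction and masses are not known exactly. Their poses are not given: they have to be found in the camera images.
- analyser: the fixed white analyser, 66 mm high; origin on the bench right under the bay. x: -90 mm (sloping front console, lower, with display) to +50 mm (rear); y: 62 mm to each side. One bay in its flat top
- bay (a point): centre of the bay's mouth, at the top of its grey collar (44 x 58 mm), 72 mm above the bench; axes as the analyser's. Well 28 x 42 mm, 1 mm clearance a side round a cartridge, mouth chamfered 3 mm, key in the corner at -x, -y: a cartridge goes in with its x and y along the bay's. Locked: cartridge centre 20 mm below this point, dome 10 mm proud. Released: centre level with it, shoulder 20 mm proud
- carriage: origin: top of the sprung carriage in the well, on which a cartridge's underside rests: 50 mm below the bay's mouth locked, 30 mm released. Its spring pushes up with 3.5 N released, 6.5 N locked. A press past the locked height, then letting go, swaps locked and released. How far past is hidden and differs: 1.7 to 6.7 mm, at 6 to 8 N and without a click; about 1 mm on is a hard stop. A shorter press swaps nothing
- spent_mid (a point): the spent cartridge, locked in the bay at the start, axes along the bay's; same shape and point as the fresh one: centre of the 60 mm tall cartridge, 30 mm below the top of its dome
- fresh_mid (a point): fresh cartridge, upright on the bench right of the analyser. 26 x 40 mm in plan (x, y), 60 mm tall: straight sides for 50 mm, then a black thumb dome, 10 mm high, 25 mm across at its foot, flat 11 mm across on top. Corner at -x, -y cut back 7 x 7 mm as a key. 0.06 to 0.11 kg. Grasp across the 26 mm (broad sides -x, +x, with grip lines at the top). This point: its centre, on the dome's axis, 30 mm above its underside
- discard_in (a point): middle of the inner floor of the open steel discard tray, loose on the bench right of the fresh cartridge, 0.4 kg: inside 94 mm along its x and 114 mm along its y, floor 3 mm thick, walls 3 mm thick and 32 mm high above the bench. The spent cartridge may stand or lie anywhere in it
- reagent: loose reagent bottle with a screw cap, 48 mm in diameter and 105 mm tall, standing near the analyser's right rear corner; origin at the centre of its underside
Not all that is in view belongs to the job. What is shaped like the part that bears fresh_mid but red is not meant.

How it is judged:
On the way:
1. the spent cartridge has been released: it stands raised in the bay (its centre within 5 mm of the height of the mouth), upright and untouched by the robot (z of spent_mid in the frame of bay between -0.005 and 0.005 m and horizontal distance between spent_mid and bay below 0.006 m and contact force between each of the arm, the fingers and spent below 0.1 N), for 0.1 s.
At the end, for the whole second after the job is handed in: the fresh cartridge is held by the catch: upright in the bay, on its axis within 4 mm, its centre 20 mm (within 3.5 mm) below the mouth, still and let go; the spent cartridge lies or stands in the discard tray, inside its walls, at rest (z of fresh_mid in the frame of bay between -0.0235 and -0.0165 m and horizontal distance between fresh_mid and bay below 0.004 m and angle between fresh_mid's own z axis and vertical below 0.08 rad and linear speed of each of fresh, spent below 0.02 m/s and x of spent_mid in the frame of discard_in between -0.05 and 0.05 m and y of spent_mid in the frame of discard_in between -0.06 and 0.06 m and z of spent_mid in the frame of discard_in between 0 and 0.045 m); the robot touches nothing.
It fails at once if a cartridge is pressed down on the carriage of the bay with more than 20 N (contact force between any of fresh, spent and carriage above 20 N).
It fails at once if the reagent bottle is knocked over (tilted more than 0.5 rad) (angle between reagent's own z axis and vertical above 0.5 rad).
It also fails if it takes over 56 s, if anything falls off the work surface, if the arm or the gripper's body presses on something with over 40 N, if the wrist force passes 120 N, or if a joint passes its speed limit or range.

ROBOT

A 6-joint arm with a two-finger parallel gripper is mounted at the origin on a cart in front of the work surface, level with it; the furniture and walls round the work are solid. World frame = base frame: x ahead of the robot, y to its left, z up, the work surface at z = 0. Lengths are in m, angles in rad, forces in N, time in s.
With the tool pointing down it reaches from about 0.375 to 0.975 m from the base axis. Payload 3.8 kg.
Tool frame: the origin (TCP) lies between the finger pads; the fingertips stand 17 mm ahead of it and the grasp point (between the pads) lies 2 mm behind it; z points along the fingers, y is the line along which they close (so a half turn about z gives the same grasp; the last joint's range is limited). The gripper opens to 85 mm and grips with 20 to 120 N. Pads are 22 mm wide; open, the fingers measure 114 mm over their backs; the gripper's body (76 mm by 85 mm) begins 54 mm behind the grasp point. The pads swing forward as they close: fully open they stand 13 mm farther back than shut.
Start: joints at [-1.316, 0.264, 1.604, -0, 1.274, -0.037], TCP at [0.194, -0.646, 0.248] pointing down, gripper open.
Joint ranges: [-2.63, 2.63], [-0.94, 2.18], [0.31, 2.57], [-1.31, 4.45], [0, 2.66], [-2.55, 2.55]. Speed limits (rad/s): [2.57, 2.57, 3.14, 3.14, 3.14, 3.14].

INTERFACE

Orientations are given as a rotation vector (axis times angle).
In Python, from workcell import bot gives the robot as it stands.
- The arm moves only by the tool play_rows, never from a script. Its argument "steps" is one flat list of numbers, 4 for each row, row after row: the shift along the tool's x, y, z in m, then the turn about the tool's z in rad. A call has 1 to 10 rows; each row is the pose to reach, as a shift and turn from the pose commanded when the call began, along the tool's axes at that moment; what a row does not reach only later rows make up. A row lasts 1/8 s, in which the tool goes at most 62.5 mm and 10.7 degrees, less where a joint would pass 70% of its speed; a pose out of reach is approached as far as the arm can. A call with a gripper value outside its range is refused whole. "jaw" is the closure in counts, from 0 (fully open) to 255 (shut), set as the call begins (left out, the last holds). The fingers move at their own pace and stop on an object; "grip_force" is the grip in N (left out, the last holds). Time passes only in rows, so rows that repeat a pose let the fingers close. It gives the time, the measured TCP pose, the force, the opening and the grip force at its end, in the units of the state.
- bot.read_state(): the state, without advancing time (a new reading comes with each control period).
- bot.read_camera(name): name is "side" or "top"; returns a dict with "pixels" (480x640x3 uint8, blue, green, red), "mtx" (3x3 intrinsics, pixels), "R" (3x3) and "t" (3): a world point X has camera coordinates R X + t. Camera axes: x right, y down, z forward; pixel columns grow to the right and rows downward; lengths in m; the calibration is good to about 2 mm. A picture is of the moment at which its call begins. There is no depth.
- bot.finish_job(): hands the job in; it is judged then, once.
The state is a dict: "time": time; "q": joint angles; "joint_vel": joint speeds; "joint_torque": joint torques, N m; "tool_pos": TCP position; "tcp_rot": TCP orientation; "wrist_force": force on the tool from outside, world axes, zero at the start; "torque": the same for the moment, N m; "width": opening from 0.0 (shut) to 1.0 (fully open); "grip_force": force on a finger pad.
Only numpy, scipy, OpenCV 4.12 (cv2) and the standard library are available. Lean on these libraries where they do the work, as an engineer would, in place of code of your own. Each camera call takes 0.05 s, during which the arm holds its last target. There are 200 camera calls.

## Working session

There is one attempt and no reset: what is moved stays moved. The work goes in short steps, Python scripts to look and compute and a tool call to move; the robot and the scene stay as the last step left them, time stands still between calls to the robot, and variables do not carry over. Pictures are saved under pics/ and viewed, at most 10 in all, crops included, and the job is handed in when it is done.

Besides the shell and the picture viewer there is one more tool, called after "Call:" by a JSON object that holds its "op" and its "data", one argument or row to a line. play_rows: Moves the arm, as the interface text tells. Its arguments: {"type":"object","properties":{"steps":{"type":"array"},"jaw":{"type":"number"},"grip_force":{"type":"number"}},"required":["steps"]}

```bash
mkdir -p pics; python3 - <<'E'
from workcell import bot
import cv2,numpy as np
np.set_printoptions(precision=4,suppress=True)
for n in("side","top"):
    c=bot.read_camera(n);cv2.imwrite(f"pics/{n}0.png",c["pixels"]);print(n,c["mtx"],c["R"],c["t"],-np.array(c["R"]).T@c["t"])
print(bot.read_state())
E
```

```text
side [[504.5403   0.     321.7421]
 [  0.     504.5403 242.7308]
 [  0.       0.       1.    ]] [[ 0.9991  0.0426  0.0004]
 [ 0.0246 -0.5677 -0.8228]
 [-0.0348  0.8221 -0.5683]] [-0.4345 -0.0245  0.9949] [ 0.4693 -0.8133  0.5454]
top [[550.2611   0.     320.6165]
 [  0.     550.2611 232.5512]
 [  0.       0.       1.    ]] [[-0.0395 -0.9992 -0.0055]
 [-0.9787  0.0398 -0.2016]
 [ 0.2016 -0.0025 -0.9795]] [-0.1059  0.4519  0.8452] [ 0.2676 -0.1217  0.9184]
{'time': 0.1, 'q': array([-1.3159,  0.2647,  1.6053, -0.    ,  1.2737, -0.0369]), 'joint_vel': array([ 0.001 , -0.0018, -0.0026,  0.0005, -0.0004, -0.0001]), 'joint_torque': array([  0.0005, -51.6705, -36.859 ,  -0.0001,   0.0063,  -0.    ]), 'tool_pos': array([ 0.194 , -0.6459,  0.247 ]), 'tcp_rot': array([-3.1062, -0.4565,  0.0004]), 'wrist_force': array([-0.695 , -0.4891, -0.6976]), 'torque': array([-0.0066,  0.0241,  0.0125]), 'grip_force': 0.0, 'width': 0.9997780106316877}
```

View pics/top0.png

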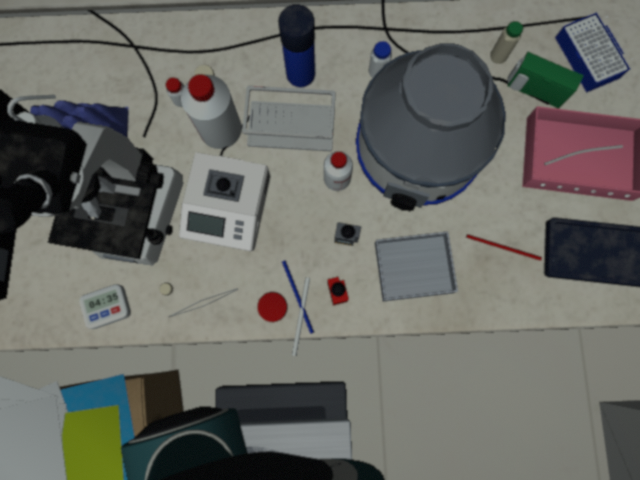

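View pics/side0.png

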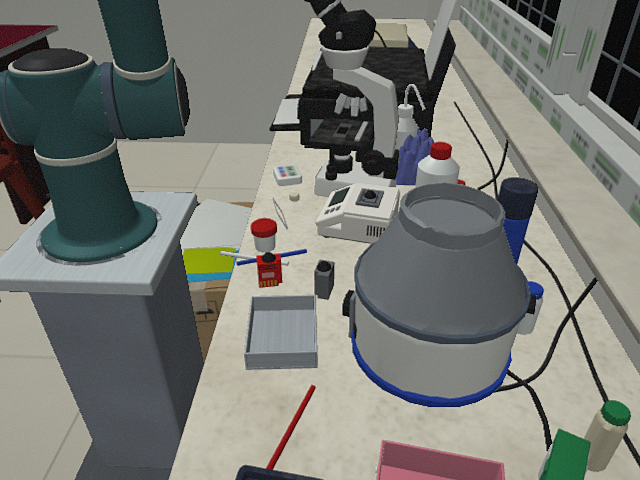

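The top view shows the analyser's bay dome at about (223,184), the fresh grey cartridge at (347,233), the tray at (414,266), the reagent bottle at (338,170) and the red decoy at (338,290). The side view shows the fresh cartridge at (324,278). Next I'll take enlarged crops.

```bash
python3 - <<'E'
import cv2
a=cv2.imread("pics/top0.png")[140:310,170:460]
a=cv2.resize(a[:, :200],None,fx=4,fy=4,interpolation=cv2.INTER_CUBIC)[:600]  # cols170-370 rows140-290
b=cv2.imread("pics/side0.png")[170:310,300:420]
b=cv2.resize(b,None,fx=4,fy=4,interpolation=cv2.INTER_CUBIC)
cv2.imwrite("pics/topc.png",a);cv2.imwrite("pics/sidec.png",b)
E
```

```text
(no output)
```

View pics/topc.png

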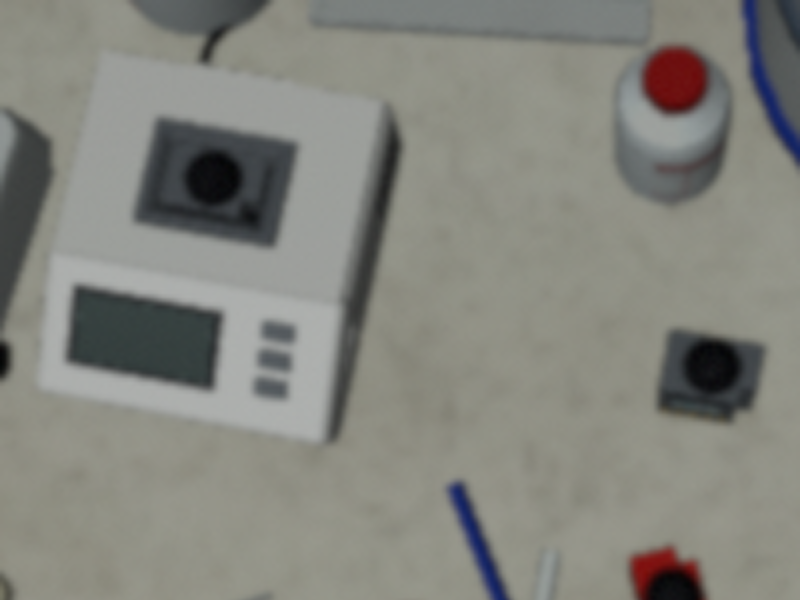

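View pics/sidec.png

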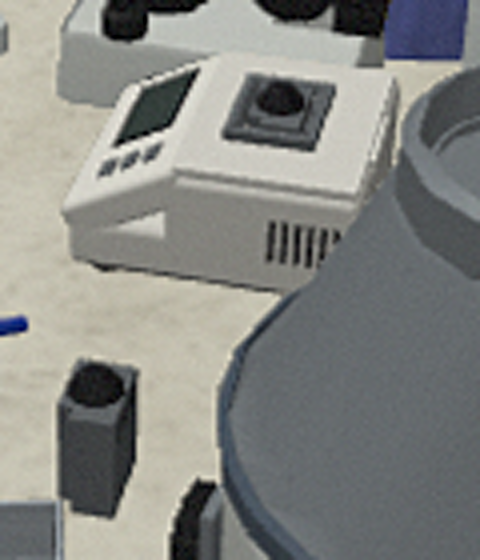

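Top crop, collar corners: (157,118), (298,143), (274,245), (134,220). Dome at (213,178). Fresh shoulder: (670,330), (765,345), left front about (660,400), with the key at the right front as expected, dome at (714,364). Side crop: collar (247,73), (335,84), (319,150), (223,135), dome (281,100), fresh dome (97,385).

```bash
cat > h.py <<'E'
import numpy as np
from workcell import bot
np.set_printoptions(precision=4,suppress=True)
def cam(n):
    c=bot.read_camera(n);return {k:np.array(c[k]) for k in("mtx","R","t","pixels")}
def atz(c,uv,z):
    o=-c["R"].T@c["t"];d=c["R"].T@np.linalg.inv(c["mtx"])@[*uv,1];return o+d*(z-o[2])/d[2]
def proj(c,X):
    p=c["mtx"]@(c["R"]@X+c["t"]);return p[:2]/p[2]
E
python3 - <<'E'
from h import *
T,S=cam("top"),cam("side")
ft=lambda p:((p[0]+.5)/4-.5+170,(p[1]+.5)/4-.5+140)
fs=lambda p:((p[0]+.5)/4-.5+300,(p[1]+.5)/4-.5+170)
def yaw(P): # corners RL,RR,FR,FL
    x=(P[0]+P[1]-P[2]-P[3]);y=(P[0]+P[3]-P[1]-P[2]);return np.arctan2(x[1],x[0]),np.arctan2(-y[0],y[1]),np.linalg.norm(x)/2,np.linalg.norm(y)/2
A=[atz(T,ft(p),.072) for p in[(157,118),(298,143),(274,245),(134,220)]]
print("collar top",np.mean(A,0),yaw(A))
B=[atz(S,fs(p),.072) for p in[(247,73),(335,84),(319,150),(223,135)]]
# order in side view: left-rear? x right, y up(away)
B=[B[1],B[2],B[3],B[0]]
print("collar side",np.mean(B,0),yaw(B))
print("dome top/side",atz(T,ft((213,178)),.078),atz(S,fs((281,100)),.077))
print("fresh dome",atz(T,ft((714,364)),.056),atz(S,fs((97,385)),.055))
F=[atz(T,ft(p),.05) for p in[(670,330),(765,345)]];d=F[0]-F[1];print("fresh rear edge",np.linalg.norm(d),np.arctan2(-d[0],d[1]),np.mean(F,0))
t=[atz(T,p,.032) for p in[(376,235),(446,232),(455,292),(382,300)]];print("tray",np.mean(t,0),yaw(t))
t=[atz(S,p,.032) for p in[(318,296),(317,353),(245,354),(250,296)]];print("tray s",np.mean(t,0),yaw(t))
print("bottle",atz(T,ft((675,78)),.105))
E
```

```text
collar top [0.5259 0.0283 0.072 ] (np.float64(-0.22368465798092224), np.float64(-0.22261873307170207), np.float64(0.04313859638668307), np.float64(0.05760867898996105))
collar side [0.5253 0.0283 0.072 ] (np.float64(-0.23971886450439403), np.float64(-0.18677157015979332), np.float64(0.044459651965578585), np.float64(0.06319831459455202))
dome top/side [0.5255 0.0283 0.078 ] [0.525  0.0287 0.077 ]
fresh dome [ 0.4465 -0.168   0.056 ] [ 0.4455 -0.1689  0.055 ]
fresh rear edge 0.038809059258689195 -0.20132178829501005 [ 0.4586 -0.1703  0.05  ]
tray [ 0.3912 -0.2746  0.032 ] (np.float64(0.0452190909852295), np.float64(0.036257965302328624), np.float64(0.10274228399276633), np.float64(0.11660193278259377))
tray s [ 0.3897 -0.278   0.032 ] (np.float64(0.05196989498250984), np.float64(0.07040003702522382), np.float64(0.10166434507235472), np.float64(0.11929701631638562))
bottle [ 0.5502 -0.1559  0.105 ]
```

Call:
{"op": "play_rows", "data": {
  "steps": [0.034, -0.037, 0, -0.09, 0.068, -0.074, 0, -0.18, 0.102, -0.11, 0, -0.27, 0.136, -0.147, 0, -0.36, 0.17, -0.184, 0, -0.45, 0.204, -0.22, 0, -0.54, 0.238, -0.257, 0, -0.63, 0.272, -0.294, 0, -0.72, 0.306, -0.33, 0, -0.81, 0.34, -0.367, 0, -0.9],
  "jaw": 255
}}

```text
time: 1.45
tool_pos: [0.4146, -0.1957, 0.2483]
tcp_rot: [2.597, 1.767, 0.0]
wrist_force: [1.0, -0.0, 0.3]
width: 0.003
grip_force: 0.0
```

```bash
cat >> h.py <<'E'
from scipy.spatial.transform import Rotation as Ro
def go(x,y,z,yaw):  # yaw of tool y axis (mod pi)
    s=bot.read_state();R=Ro.from_rotvec(s["tcp_rot"]).as_matrix()
    d=R.T@(np.array([x,y,z])-s["tool_pos"])
    a=np.arctan2(R[1,1],R[0,1]);t=-((yaw-a+np.pi/2)%np.pi-np.pi/2)
    print("shift",d,"turn",round(t,4),"pos",s["tool_pos"],"tilt",R[2],"F",s["wrist_force"],"w",round(s["width"],3),"t",s["time"],"q",s["q"])
BAY=(.5255,.0284,-.223);FRESH=(.446,-.168,-.205);TRAY=(.3905,-.276,.045)
E
python3 -c "
from h import *
go(.5255,.0284,.11,-.223)"
```

```text
shift [0.2491 0.0207 0.1383] turn -0.1533 pos [ 0.4146 -0.1957  0.2483] tilt [-0.0001  0.0005 -1.    ] F [ 0.9962 -0.0142  0.2606] w 0.003 t 1.45 q [-0.4952 -0.1563  2.0454 -0.      1.252  -0.119 ]
```

Call:
{"op": "play_rows", "data": {
  "steps": [0.05, 0.004, 0, -0.03, 0.1, 0.008, 0, -0.06, 0.15, 0.012, 0, -0.09, 0.2, 0.017, 0.02, -0.12, 0.249, 0.0207, 0.05, -0.153, 0.249, 0.0207, 0.09, -0.153, 0.249, 0.0207, 0.12, -0.153, 0.249, 0.0207, 0.132, -0.153, 0.249, 0.0207, 0.132, -0.153]
}}

```text
time: 2.58
tool_pos: [0.525, 0.0264, 0.1157]
tcp_rot: [-2.457, -1.956, 0.002]
wrist_force: [-0.7, -0.6, 0.2]
width: 0.001
grip_force: 0.0
```

```bash
python3 - <<'E'
from h import *
import cv2
go(.5255,.0284,.099,-.223)
S,T=cam("side"),cam("top")
a=cv2.resize(S["pixels"][140:260,300:440],None,fx=4,fy=4);b=cv2.resize(T["pixels"][130:250,170:230],None,fx=4,fy=4)
cv2.imwrite("pics/p1.png",np.hstack([a,b]))
E
```

```text
shift [0.0021 0.     0.0167] turn -0.0033 pos [0.525  0.0264 0.1157] tilt [-0.0004 -0.0016 -1.    ] F [-0.7499 -0.6033  0.2258] w 0.001 t 2.575 q [ 0.0028  0.1072  2.0499 -0.      0.9862  0.2291]
```

View pics/p1.png

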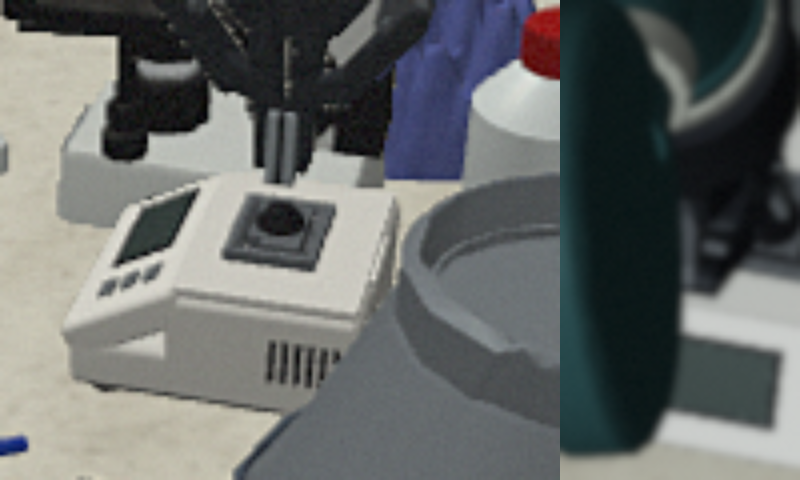

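The side crop shows the shut fingertips at (281,180), right above the dome at (281,218). The top view is blocked by the arm. I'll press down slowly.

Call:
{"op": "play_rows", "data": {
  "steps": [0.002, 0, 0.008, 0, 0.002, 0, 0.014, 0, 0.002, 0, 0.016, 0, 0.002, 0, 0.017, 0, 0.002, 0, 0.0175, 0, 0.002, 0, 0.018, 0, 0.002, 0, 0.0185, 0, 0.002, 0, 0.0185, 0]
}}

```text
time: 3.68
tool_pos: [0.5264, 0.0284, 0.0984]
tcp_rot: [2.457, 1.956, 0.001]
wrist_force: [-1.9, -0.3, 4.3]
width: -0.004
grip_force: 2.6
```

Call:
{"op": "play_rows", "data": {
  "steps": [0, 0, 0.0005, 0, 0, 0, 0.001, 0, 0, 0, 0.0015, 0, 0, 0, 0.0015, 0]
}}

```text
time: 4.18
tool_pos: [0.5265, 0.0284, 0.0969]
tcp_rot: [2.457, 1.956, 0.001]
wrist_force: [-1.8, 0.2, 5.7]
width: -0.0
grip_force: 2.7
```

Call:
{"op": "play_rows", "data": {
  "steps": [0, 0, 0.0005, 0, 0, 0, 0.001, 0, 0, 0, 0.001, 0]
}}

```text
time: 4.55
tool_pos: [0.5265, 0.0284, 0.096]
tcp_rot: [2.457, 1.956, 0.001]
wrist_force: [-2.6, -0.7, 5.9]
width: 0.002
grip_force: 2.7
```

Call:
{"op": "play_rows", "data": {
  "steps": [0, 0, 0.0005, 0, 0, 0, 0.001, 0, 0, 0, 0.001, 0]
}}

```text
time: 4.92
tool_pos: [0.5265, 0.0284, 0.095]
tcp_rot: [2.457, 1.956, 0.001]
wrist_force: [-0.9, -0.3, 5.0]
width: -0.001
grip_force: 2.8
```

Call:
{"op": "play_rows", "data": {
  "steps": [0, 0, 0.0005, 0, 0, 0, 0.001, 0, 0, 0, 0.001, 0]
}}

```text
time: 5.3
tool_pos: [0.5265, 0.0284, 0.094]
tcp_rot: [2.457, 1.956, 0.001]
wrist_force: [-2.2, 0.3, 5.1]
width: 0.002
grip_force: 2.9
```

Call:
{"op": "play_rows", "data": {
  "steps": [0, 0, 0.0004, 0, 0, 0, 0.0008, 0, 0, 0, 0.0008, 0]
}}

```text
time: 5.68
tool_pos: [0.5266, 0.0284, 0.0933]
tcp_rot: [2.457, 1.956, 0.001]
wrist_force: [-2.1, -0.2, 6.7]
width: -0.001
grip_force: 3.1
```

Call:
{"op": "play_rows", "data": {
  "steps": [0, 0, 0.0004, 0, 0, 0, 0.0008, 0, 0, 0, 0.0008, 0]
}}

```text
time: 6.05
tool_pos: [0.5267, 0.0284, 0.0929]
tcp_rot: [2.457, 1.956, 0.002]
wrist_force: [-2.4, -0.5, 8.0]
width: -0.003
grip_force: 4.2
```

Call:
{"op": "play_rows", "data": {
  "steps": [0, 0, 0.0003, 0, 0, 0, 0.0006, 0, 0, 0, 0.0006, 0]
}}

```text
time: 6.42
tool_pos: [0.5268, 0.0284, 0.0927]
tcp_rot: [2.457, 1.956, 0.002]
wrist_force: [-3.9, -0.4, 10.8]
width: -0.002
grip_force: 5.4
```

Force is climbing and position has stalled, so this is the hard stop. I'll let go.

Call:
{"op": "play_rows", "data": {
  "steps": [0, 0, -0.02, 0, 0, 0, -0.05, 0, 0, 0, -0.08, 0, 0, 0, -0.09, 0, 0, 0, -0.09, 0],
  "jaw": 0
}}

```text
time: 7.05
tool_pos: [0.5263, 0.0285, 0.1812]
tcp_rot: [2.457, 1.956, 0.001]
wrist_force: [0.3, 0.5, 0.1]
width: 0.998
grip_force: 0.0
```

```bash
python3 - <<'E'
from h import *
import cv2
go(*BAY[:2],.094,BAY[2])
S=cam("side")
cv2.imwrite("pics/p2.png",cv2.resize(S["pixels"][140:260,310:430],None,fx=5,fy=5,interpolation=cv2.INTER_CUBIC))
E
```

```text
shift [-0.0003 -0.0009  0.0872] turn -0.003 pos [0.5263 0.0285 0.1812] tilt [ 0.0003  0.0011 -1.    ] F [0.2669 0.4766 0.0693] w 0.998 t 7.05 q [0.0068 0.0369 1.9918 0.     1.1119 0.2328]
```

View pics/p2.png

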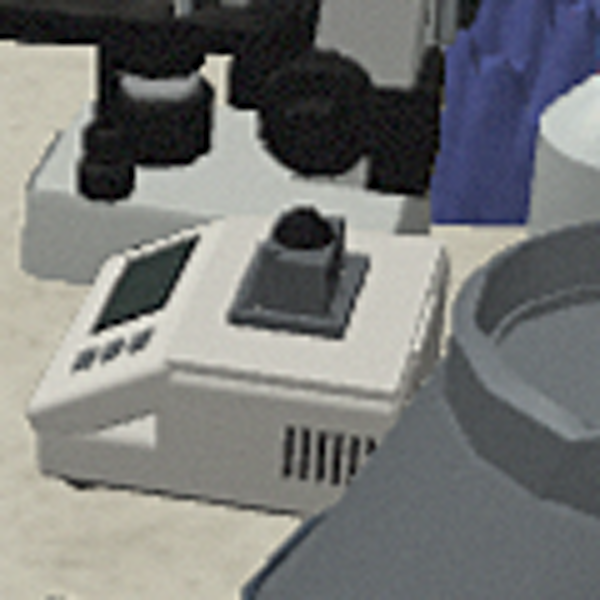

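The crop shows the cartridge standing raised: dome at (303,228), shoulder well clear of the collar. Now the grasp.

Call:
{"op": "play_rows", "data": {
  "steps": [0, -0.001, 0.04, 0, 0, -0.001, 0.075, 0, 0, -0.001, 0.088, 0, 0, -0.001, 0.088, 0],
  "jaw": 0
}}

```text
time: 7.6
tool_pos: [0.5236, 0.0286, 0.0913]
tcp_rot: [-2.456, -1.955, 0.005]
wrist_force: [0.6, 0.1, -0.6]
width: 0.998
grip_force: 0.0
```

Call:
{"op": "play_rows", "data": {
  "steps": [0, 0, 0, 0, 0, 0, 0, 0, 0, 0, 0, 0, 0, 0, 0, 0, 0, 0, 0, 0, 0, 0, 0, 0],
  "jaw": 255,
  "grip_force": 40
}}

```text
time: 8.35
tool_pos: [0.5257, 0.0287, 0.0936]
tcp_rot: [2.457, 1.956, 0.002]
wrist_force: [0.6, 0.1, 2.6]
width: 0.289
grip_force: 45.8
```

Call:
{"op": "play_rows", "data": {
  "steps": [0, 0, -0.01, 0, 0, 0, -0.03, 0, 0, 0, -0.06, 0, 0, 0, -0.09, 0, 0, 0, -0.1, 0, 0, 0, -0.1, 0]
}}

```text
time: 9.1
tool_pos: [0.5251, 0.0287, 0.1934]
tcp_rot: [2.457, 1.957, 0.001]
wrist_force: [-0.6, -0.6, -1.0]
width: 0.291
grip_force: 45.4
```

```bash
python3 -c "
from h import *
go(*TRAY[:2],.057,-.223)"
```

```text
shift [-0.3271 -0.063   0.1363] turn -0.003 pos [0.5251 0.0287 0.1934] tilt [ 0.0002  0.0006 -1.    ] F [-0.6022 -0.5934 -0.9762] w 0.291 t 9.1 q [0.0072 0.0236 1.9817 0.     1.1357 0.2332]
```

Call:
{"op": "play_rows", "data": {
  "steps": [-0.05, -0.01, 0, 0, -0.1, -0.019, 0, 0, -0.15, -0.029, 0, 0, -0.2, -0.039, 0, 0, -0.25, -0.048, 0, 0, -0.3, -0.058, 0, 0, -0.327, -0.063, 0.01, 0, -0.327, -0.063, 0.05, 0, -0.327, -0.063, 0.09, 0, -0.327, -0.063, 0.11, 0]
}}

```text
time: 10.35
tool_pos: [0.3873, -0.2738, 0.0787]
tcp_rot: [-2.452, -1.952, 0.003]
wrist_force: [0.7, 0.3, -1.1]
width: 0.293
grip_force: 45.4
```

Call:
{"op": "play_rows", "data": {
  "steps": [0, 0, 0.01, 0, 0, 0, 0.02, 0, 0, 0, 0.024, 0, 0, 0, 0.027, 0, 0, 0, 0.027, 0]
}}

```text
time: 10.98
tool_pos: [0.3907, -0.2761, 0.0564]
tcp_rot: [2.457, 1.956, 0.0]
wrist_force: [-0.4, 0.2, -0.5]
width: 0.289
grip_force: 45.4
```

Call:
{"op": "play_rows", "data": {
  "steps": [0, 0, 0, 0, 0, 0, 0, 0, 0, 0, 0, 0, 0, 0, -0.01, 0, 0, 0, -0.04, 0, 0, 0, -0.08, 0, 0, 0, -0.11, 0, 0, 0, -0.11, 0],
  "jaw": 110
}}

```text
time: 11.98
tool_pos: [0.3924, -0.2775, 0.17]
tcp_rot: [2.452, 1.952, 0.003]
wrist_force: [0.7, 0.3, -0.4]
width: 0.564
grip_force: 0.0
```

```bash
python3 - <<'E'
from h import *
import cv2
go(FRESH[0],FRESH[1],.052,FRESH[2])
S,T=cam("side"),cam("top")
a=cv2.resize(S["pixels"][240:380,230:350],None,fx=4,fy=4,interpolation=cv2.INTER_CUBIC)[:560];b=cv2.resize(T["pixels"][190:330,330:405],None,fx=4,fy=4,interpolation=cv2.INTER_CUBIC)
cv2.imwrite("pics/p3.png",np.hstack([a,b]))
E
```

```text
shift [0.1191 0.0269 0.1178] turn -0.021 pos [ 0.3924 -0.2775  0.17  ] tilt [-0.0032  0.0067 -1.    ] F [ 0.7226  0.3359 -0.4122] w 0.564 t 11.975 q [-0.6673 -0.0471  2.0976 -0.      1.0836 -0.4413]
```

View pics/p3.png

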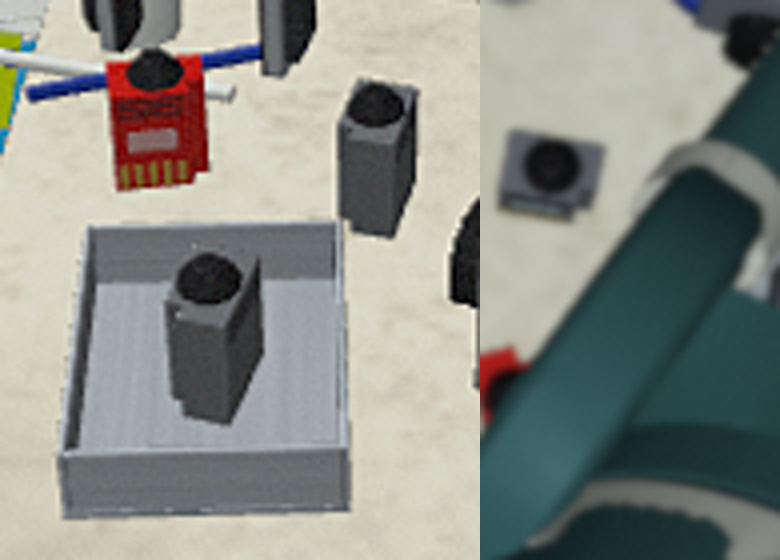

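The spent cartridge stands in the tray, dome at (208,278) in the crop. The fresh one is undisturbed. Now to grasp the fresh one.

Call:
{"op": "play_rows", "data": {
  "steps": [0.05, 0.012, 0, -0.01, 0.1, 0.024, 0, -0.021, 0.119, 0.027, 0.01, -0.021, 0.119, 0.027, 0.05, -0.021, 0.119, 0.027, 0.09, -0.021, 0.119, 0.027, 0.11, -0.021, 0.119, 0.027, 0.118, -0.021, 0.119, 0.027, 0.118, -0.021],
  "jaw": 50
}}

```text
time: 13.08
tool_pos: [0.4425, -0.1656, 0.0471]
tcp_rot: [-2.436, -1.981, 0.002]
wrist_force: [1.4, 0.1, 0.3]
width: 0.804
grip_force: 0.0
```

```bash
python3 - <<'E'
from h import *
go(FRESH[0],FRESH[1],.0515,FRESH[2])
E
```

```text
shift [-0.0016  0.0039 -0.0044] turn -0.0001 pos [ 0.4425 -0.1656  0.0471] tilt [ 0.0005 -0.0024 -1.    ] F [1.4122 0.1435 0.3086] w 0.804 t 13.075 q [-0.4109  0.1087  2.2024  0.      0.8329 -0.2058]
```

Call:
{"op": "play_rows", "data": {
  "steps": [0, 0, 0, 0, 0, 0, 0, 0, 0, 0, 0, 0]
}}

```text
time: 13.45
tool_pos: [0.4439, -0.1663, 0.0489]
tcp_rot: [2.436, 1.982, 0.001]
wrist_force: [-0.4, 0.1, 0.5]
width: 0.805
grip_force: 0.0
```

```bash
python3 - <<'E'
from h import *
go(FRESH[0],FRESH[1],.0515,FRESH[2])
E
```

```text
shift [-0.0013  0.0024 -0.0026] turn -0.0001 pos [ 0.4439 -0.1663  0.0489] tilt [-0.0003  0.0016 -1.    ] F [-0.4314  0.1248  0.5313] w 0.805 t 13.45 q [-0.4109  0.1063  2.2009  0.      0.8328 -0.2058]
```

Call:
{"op": "play_rows", "data": {
  "steps": [-0.0015, 0.002, -0.003, 0, -0.0015, 0.002, -0.003, 0, -0.0015, 0.002, -0.003, 0]
}}

```text
time: 13.82
tool_pos: [0.4451, -0.1679, 0.0512]
tcp_rot: [2.437, 1.982, 0.0]
wrist_force: [-0.6, -0.3, 0.7]
width: 0.807
grip_force: 0.0
```

Call:
{"op": "play_rows", "data": {
  "steps": [0, 0, 0, 0, 0, 0, 0, 0, 0, 0, 0, 0, 0, 0, 0, 0, 0, 0, -0.01, 0, 0, 0, -0.04, 0, 0, 0, -0.08, 0, 0, 0, -0.12, 0, 0, 0, -0.12, 0, 0, 0, -0.12, 0],
  "jaw": 255
}}

```text
time: 15.08
tool_pos: [0.4445, -0.1676, 0.1708]
tcp_rot: [-2.437, -1.982, 0.0]
wrist_force: [-0.3, 1.1, -1.2]
width: 0.292
grip_force: 41.7
```

Call:
{"op": "play_rows", "data": {
  "steps": [0, 0, 0, 0, 0, 0, 0, 0]
}}

```text
time: 15.32
tool_pos: [0.444, -0.1674, 0.1696]
tcp_rot: [-2.435, -1.981, 0.002]
wrist_force: [-0.5, -1.2, -1.1]
width: 0.291
grip_force: 41.7
```

```bash
python3 - <<'E'
from h import *
go(.5257,.0286,.0935,-.223)
E
```

```text
shift [0.2085 0.0402 0.0761] turn 0.018 pos [ 0.444  -0.1674  0.1696] tilt [ 0.0006 -0.0029 -1.    ] F [-0.5077 -1.2388 -1.1234] w 0.291 t 15.325 q [-0.4131 -0.052   2.1031 -0.      1.0935 -0.208 ]
```

Call:
{"op": "play_rows", "data": {
  "steps": [0.05, 0.01, 0, 0, 0.1, 0.02, 0, 0.01, 0.15, 0.03, 0, 0.018, 0.19, 0.037, 0, 0.018, 0.2085, 0.04, 0, 0.018, 0.2085, 0.04, 0.015, 0.018, 0.2085, 0.04, 0.03, 0.018, 0.2085, 0.04, 0.03, 0.018, 0.2085, 0.04, 0.03, 0.018, 0.2085, 0.04, 0.03, 0.018]
}}

```text
time: 16.58
tool_pos: [0.527, 0.0276, 0.1417]
tcp_rot: [2.455, 1.959, 0.001]
wrist_force: [-0.3, 0.2, -0.9]
width: 0.289
grip_force: 41.7
```

```bash
python3 - <<'E'
from h import *
import cv2
go(.5257,.0286,.0935,-.223)
S=cam("side")
cv2.imwrite("pics/p4.png",cv2.resize(S["pixels"][140:260,310:430],None,fx=5,fy=5,interpolation=cv2.INTER_CUBIC))
# predicted pixels of a cartridge's underside corners at the aimed pose, and collar
c,s=np.cos(-.223),np.sin(-.223)
for x,y in[(.013,.02),(.013,-.02),(-.013,-.02),(-.013,.02)]:
    X=np.array([.5257+c*x-s*y,.0286+s*x+c*y,bot.read_state()["tool_pos"][2]-.0515])
    print((proj(S,X)-[310,140])*5,(proj(S,X+[0,0,.05])-[310,140])*5)
E
```

```text
shift [ 0.0007 -0.0016  0.0482] turn -0.0009 pos [0.527  0.0276 0.1417] tilt [ 0.0002  0.0011 -1.    ] F [-0.2779  0.2276 -0.9104] w 0.289 t 16.575 q [ 0.0051  0.079   2.0267 -0.0001  1.0348  0.2291]
[346.5447 222.3632] [355.3637 102.3155]
[327.8982 271.8928] [336.4404 149.1774]
[258.6503 262.8631] [264.9712 140.6236]
[279.4619 213.9171] [286.1986  94.331 ]
```

View pics/p4.png

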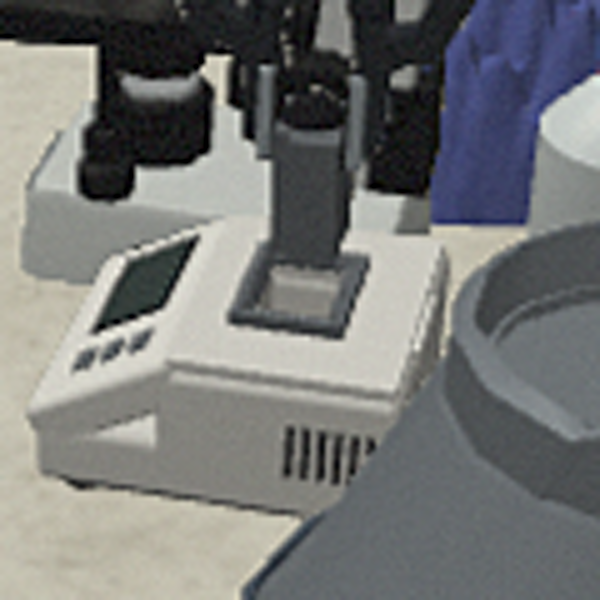

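The fresh cartridge hangs over the bay, lower near corner at about (336,270) against a predicted (328,272), with the key on the front-right side. The 1–2 mm correction covers that.

Call:
{"op": "play_rows", "data": {
  "steps": [0.001, -0.0015, 0.005, 0, 0.001, -0.0015, 0.012, 0, 0.001, -0.0015, 0.016, 0, 0.001, -0.0015, 0.02, 0, 0.001, -0.0015, 0.024, 0, 0.001, -0.0015, 0.028, 0, 0.001, -0.0015, 0.028, 0]
}}

```text
time: 17.5
tool_pos: [0.5251, 0.0295, 0.1126]
tcp_rot: [-2.454, -1.96, 0.001]
wrist_force: [-0.6, 0.2, -0.3]
width: 0.295
grip_force: 41.7
```

```bash
python3 - <<'E'
from h import *
go(.5257,.0286,.0935,-.223)
E
```

```text
shift [-0.0007  0.0008  0.0191] turn 0.0 pos [0.5251 0.0295 0.1126] tilt [-0.0002 -0.0008 -1.    ] F [-0.5692  0.2309 -0.3262] w 0.295 t 17.5 q [0.0087 0.1109 2.0524 0.     0.9792 0.2317]
```

Call:
{"op": "play_rows", "data": {
  "steps": [0, 0, 0.004, 0, 0, 0, 0.008, 0, 0, 0, 0.012, 0, 0, 0, 0.015, 0, 0, 0, 0.017, 0, 0, 0, 0.018, 0, 0, 0, 0.018, 0, 0, 0, 0.018, 0]
}}

```text
time: 18.5
tool_pos: [0.5254, 0.0295, 0.0952]
tcp_rot: [2.455, 1.96, 0.0]
wrist_force: [-1.1, -0.3, -0.6]
width: 0.292
grip_force: 41.7
```

Call:
{"op": "play_rows", "data": {
  "steps": [0, 0, 0.001, 0, 0, 0, 0.001, 0, 0, 0, 0.001, 0, 0, 0, 0.001, 0, 0, 0, -0.02, 0, 0, 0, -0.04, 0, 0, 0, -0.05, 0, 0, 0, -0.05, 0],
  "jaw": 90
}}

```text
time: 19.5
tool_pos: [0.526, 0.0295, 0.1459]
tcp_rot: [2.454, 1.96, 0.002]
wrist_force: [-0.8, -0.0, 0.5]
width: 0.649
grip_force: 0.0
```

Call:
{"op": "play_rows", "data": {
  "steps": [0, 0, 0, 0, 0, 0, 0, 0, 0, 0, 0, 0, 0, 0, 0, 0, 0, 0, 0, 0],
  "jaw": 255
}}

```text
time: 20.12
tool_pos: [0.5254, 0.0294, 0.145]
tcp_rot: [-2.455, -1.96, 0.0]
wrist_force: [-1.0, 0.8, 0.6]
width: 0.002
grip_force: 0.0
```

```bash
python3 - <<'E'
from h import *
import cv2
go(.5255,.0288,.119,-.223)
S=cam("side")
cv2.imwrite("pics/p5.png",cv2.resize(S["pixels"][140:260,310:430],None,fx=5,fy=5,interpolation=cv2.INTER_CUBIC))
E
```

```text
shift [-0.0006  0.0003  0.026 ] turn -0.0001 pos [0.5254 0.0294 0.145 ] tilt [-0.     -0.0001 -1.    ] F [-0.9615  0.8461  0.5781] w 0.002 t 20.125 q [0.0086 0.0731 2.0262 0.     1.0424 0.2317]
```

View pics/p5.png

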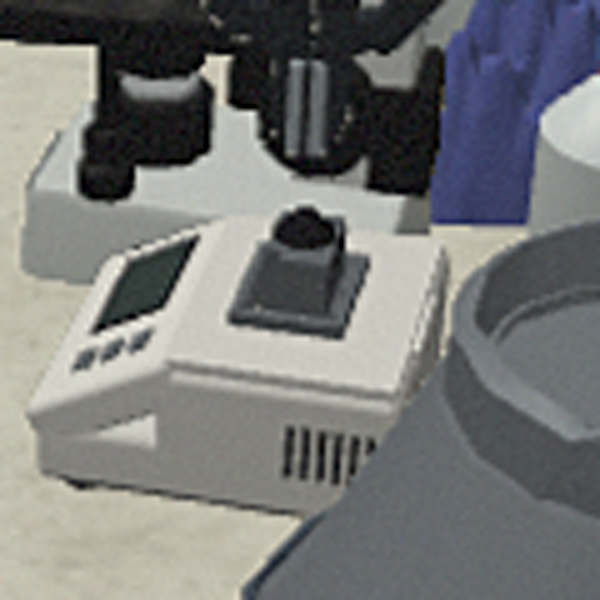

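The cartridge stands in the bay at released height, dome at (303,228), matching the spent one earlier. Now to press it down.

Call:
{"op": "play_rows", "data": {
  "steps": [-0.0005, 0, 0.012, 0, -0.0005, 0, 0.021, 0, -0.0005, 0, 0.025, 0, -0.0005, 0, 0.027, 0, -0.0005, 0, 0.029, 0, -0.0005, 0, 0.031, 0, -0.0005, 0, 0.033, 0, -0.0005, 0, 0.033, 0]
}}

```text
time: 21.18
tool_pos: [0.5253, 0.0289, 0.112]
tcp_rot: [2.455, 1.96, 0.0]
wrist_force: [-2.0, -0.7, 3.2]
width: 0.0
grip_force: 1.6
```

Call:
{"op": "play_rows", "data": {
  "steps": [0, 0, 0.0015, 0, 0, 0, 0.003, 0, 0, 0, 0.0045, 0, 0, 0, 0.006, 0, 0, 0, 0.0075, 0, 0, 0, 0.009, 0, 0, 0, 0.0105, 0, 0, 0, 0.012, 0, 0, 0, 0.013, 0, 0, 0, 0.013, 0]
}}

```text
time: 22.42
tool_pos: [0.5251, 0.029, 0.0993]
tcp_rot: [-2.455, -1.96, 0.001]
wrist_force: [-2.4, -0.5, 6.3]
width: -0.002
grip_force: 3.0
```

Call:
{"op": "play_rows", "data": {
  "steps": [0, 0, 0.0008, 0, 0, 0, 0.0016, 0, 0, 0, 0.0023, 0, 0, 0, 0.0023, 0]
}}

```text
time: 22.92
tool_pos: [0.525, 0.029, 0.0971]
tcp_rot: [-2.454, -1.96, 0.001]
wrist_force: [-3.8, 0.3, 6.5]
width: -0.001
grip_force: 3.3
```

Call:
{"op": "play_rows", "data": {
  "steps": [0, 0, 0.0004, 0, 0, 0, 0.0008, 0, 0, 0, 0.0008, 0]
}}

```text
time: 23.3
tool_pos: [0.525, 0.029, 0.0963]
tcp_rot: [-2.454, -1.96, 0.001]
wrist_force: [-3.1, 0.2, 7.4]
width: -0.0
grip_force: 3.4
```

Call:
{"op": "play_rows", "data": {
  "steps": [0, 0, 0.0004, 0, 0, 0, 0.0008, 0, 0, 0, 0.0008, 0]
}}

```text
time: 23.68
tool_pos: [0.525, 0.029, 0.0955]
tcp_rot: [-2.454, -1.96, 0.001]
wrist_force: [-3.1, -0.7, 7.9]
width: 0.0
grip_force: 3.4
```

Call:
{"op": "play_rows", "data": {
  "steps": [0, 0, 0.0004, 0, 0, 0, 0.0008, 0, 0, 0, 0.0008, 0]
}}

```text
time: 24.05
tool_pos: [0.525, 0.029, 0.0947]
tcp_rot: [-2.455, -1.96, 0.001]
wrist_force: [-3.4, -0.5, 6.3]
width: -0.0
grip_force: 3.4
```

Call:
{"op": "play_rows", "data": {
  "steps": [0, 0, 0.0004, 0, 0, 0, 0.0007, 0, 0, 0, 0.0007, 0]
}}

```text
time: 24.42
tool_pos: [0.5251, 0.029, 0.0941]
tcp_rot: [-2.454, -1.96, 0.001]
wrist_force: [-3.7, 0.0, 7.0]
width: -0.0
grip_force: 3.7
```

Call:
{"op": "play_rows", "data": {
  "steps": [0, 0, 0.0004, 0, 0, 0, 0.0007, 0, 0, 0, 0.0007, 0]
}}

```text
time: 24.8
tool_pos: [0.525, 0.029, 0.0934]
tcp_rot: [-2.455, -1.96, 0.001]
wrist_force: [-3.6, 0.1, 8.1]
width: 0.003
grip_force: 3.7
```

Call:
{"op": "play_rows", "data": {
  "steps": [0, 0, 0.0003, 0, 0, 0, 0.0006, 0, 0, 0, 0.0006, 0]
}}

```text
time: 25.18
tool_pos: [0.525, 0.029, 0.093]
tcp_rot: [-2.454, -1.96, 0.001]
wrist_force: [-4.2, 0.6, 9.4]
width: -0.001
grip_force: 4.4
```

Call:
{"op": "play_rows", "data": {
  "steps": [0, 0, 0.0003, 0, 0, 0, 0.0005, 0, 0, 0, 0.0005, 0]
}}

```text
time: 25.55
tool_pos: [0.5251, 0.029, 0.0928]
tcp_rot: [-2.454, -1.96, 0.001]
wrist_force: [-5.4, 0.2, 11.0]
width: 0.001
grip_force: 5.4
```

Hard stop reached. I'll let go and check.

Call:
{"op": "play_rows", "data": {
  "steps": [0, 0, -0.003, 0, 0, 0, -0.01, 0, 0, 0, -0.04, 0, 0, 0, -0.09, 0, 0, 0, -0.12, 0, 0, 0, -0.12, 0, 0, 0, -0.12, 0, 0, 0, -0.12, 0]
}}

```text
time: 26.55
tool_pos: [0.5241, 0.029, 0.2098]
tcp_rot: [-2.453, -1.959, 0.004]
wrist_force: [0.6, 0.6, -0.2]
width: -0.001
grip_force: 0.0
```

```bash
python3 - <<'E'
from h import *
import cv2
S=cam("side")
cv2.imwrite("pics/p6.png",cv2.resize(S["pixels"][150:390,230:430],None,fx=2.5,fy=2.5,interpolation=cv2.INTER_CUBIC))
E
```

```text
(no output)
```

View pics/p6.png

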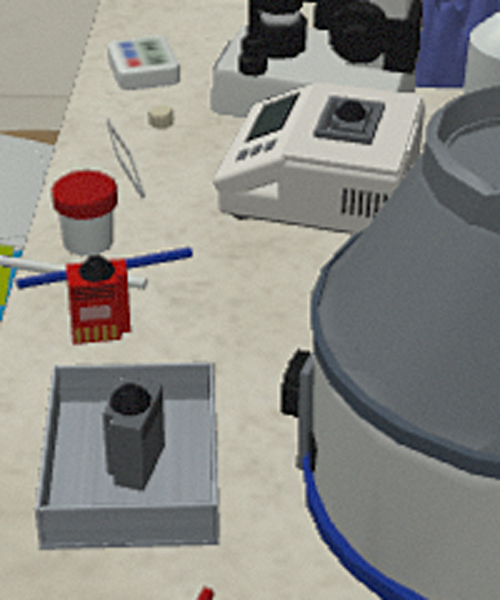

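The fresh cartridge is held down, dome only at (350,113) and shoulder flush with the collar. The spent one stands in the tray at (133,435).

```bash
python3 -c "
from workcell import bot
print(bot.finish_job())"
```

```text
the job is handed in; nothing more can be done
None
```

I've handed the job in: the fresh cartridge is held down by the catch in the bay, the spent one stands in the discard tray, and the wrist force read at most about 11 N while pressing; the verdict was not shown.

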